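# Latch the dust bin tight on a shell polisher's dust box

### The job

The dust bin stands loosely against its dust box and the toggle latch on top is open. Hook the latch's wire bail over the brass keeper so that its crossbar sits in the slot under the keeper's lip, feeling for it lightly (no more than 20 N between bail and keeper while the lever is open), then press the red lever over, past centre and fully down, so that the bin is drawn tight on its seal. Push the lever with no more than 25 N, let go of everything at the end, and do not disturb the things standing on and around the dust box.

Things in the scene. Friction and masses are not known exactly. Their poses are not given: they have to be found in the camera images.
- dust_box: Fixed grey housing, upright, place and yaw vary. Origin on the table straight below the lever pivot; +y points from the pivot to the bin and keeper, x across the latch (along its hinges), z up. Housing x -75..75, y -190..15 mm, flat top 100 mm up; white bin x -75..75, y 25..155, flat top 98 mm up. Latch at x = 0: bracket 34 mm wide round the pivot, rubber stop (27 mm high) at y -45..-35.
- lever_pivot (a point): Hinge line of the lever (along dust_box x), 130 mm above the table. The point turns with the lever: its z axis points along the handle from pivot to free end, its y axis is normal to the handle's keeper-side face (dust_box's axes when the handle stands upright).
- lever (a joint): Lever angle, rad. 0: handle upright; positive swings it down to dust_box -y, away from the keeper; dead centre 1.13 to 1.46 by the keeper's height; 1.571 (hard limit): fully down; -0.6: leans to the keeper. Stiff (0.05 N m), stays where left while unloaded. Once hooked, the seal resists from 0.25 to 0.6 on: 3 to 8 N at 50 mm from the pivot, easing to dead centre; before it, it springs back.
- lever_handle: Red plastic handle plate of the lever, fixed to it: origin and axes as lever_pivot. 28 mm wide (x), 5 mm thick (y -2.5..2.5), reaching from 22 to 72 mm from the pivot along its z. Push it over on its keeper-side (+y) face.
- bail: Steel wire loop hinged on the lever, origin on its pin at y -5.0, z 17.3 mm of lever_pivot's axes. +y runs along the loop to its crossbar, 73 mm away. Side wires 6 mm thick, centred at x -19 and 19 (44 mm over all, 32 inside); pinch across both near the bar. Hinge slightly stiff (0.02 N m): it stays at its angle; starts level to 40 degrees up towards the keeper. Moving it swings the lever along.
- bail_bar (a point): Middle of the bail's crossbar (6 mm diameter, along x); axes as bail. To hook it: bring it over the lip and down beyond it (bar centre 6 to 15 mm past bin_top in +y) until it touches the slot's floor, then draw it back (-y) under the lip until it meets the post, lightly (under 20 N).
- dust_bin (a joint): How far the bin is drawn in against its rubber seal, m. 0: loose; about 0.005 when latched. The seal pushes back with 9 N per mm.
- felt_wheel: Bystander: loose white felt polishing wheel, 56 mm across, 18 mm high, lying on the far end of the housing's top; origin under its centre.
- shell_blank: Bystander: loose grey shell piece, 46 by 34 mm, 14 mm high, lying on the far end of the housing's top; origin under its centre.
- flask: Bystander: steel flask on the table, 64 mm across, 200 mm high; origin under its centre.
- basket: Bystander: blue plastic bowl on the table, 150 mm across, 70 mm high; origin under its centre.
- bin_top (a point): Mark on the bin's flat top, 98 mm above the table, 60 mm in +y of the pivot, under the keeper. Brass keeper, 20 mm wide (x), height differs from box to box: seated bar centre 22 to 42 mm above this mark (nominal 32), straight above it in y (not measured: feel for it). Slot open to +y: floor 3 mm below the seated bar centre, out to y 16; post face y -3; lip to y 2, 5 to 9 mm above it.

How it is judged (in metres and radians):
On the way, in this order (a step that is already met when the one before it is completed fails the run):
1. the hooked bail begins to draw the bin in (0.8 mm) while the lever is still well open (contact force between bail and dust_box above 4 N and value of joint dust_bin above 0.0008 m and value of joint lever below 0.9 rad), for 0.05 s.
2. the lever is pressed past centre, fully down, and the bin is drawn onto its seal (value of joint lever above 1.53 rad and value of joint dust_bin above 0.003 m), for 0.2 s.
At the end, for the whole second after the job is handed in: The lever is fully down on its stop (joint above 1.53 rad), the bail hooked on the keeper holds with more than 10 N, the bin is drawn in on its seal by 3 to 6.5 mm (more means that the bar is snagged on the lip's nose, not in the slot), and the robot has let go (all of step 2 and value of joint dust_bin below 0.0065 m and contact force between bail and dust_box above 10 N); the robot touches nothing.
It fails at once if the lever handle is pushed with more than 25 N (contact force between the fingers and lever_handle above 25 N).
It fails at once if the bail is pressed against the keeper with more than 20 N while the lever is open (contact force between bail and dust_box above 20 N and value of joint lever below 0.2 rad).
It fails at once if a bystander is moved by more than 20 mm (distance of any of felt_wheel, shell_blank, flask, basket from where it was at the start of the episode above 0.02 m).
It also fails if it takes over 64 s, if anything falls off the work surface, if the arm or the gripper's body presses on something with over 40 N, if the wrist force passes 120 N, or if a joint passes its speed limit or range.

### The arm

A 6-joint arm with a two-finger parallel gripper is mounted at the origin on the work surface. World frame = base frame: x ahead of the robot, y to its left, z up, the work surface at z = 0. Lengths are in mm, angles in rad, forces in N, time in s.
With the tool pointing down it reaches from about 350 to 975 mm from the base axis. Payload 7.1 kg.
Tool frame: the origin (TCP) lies at the very end of the fingers, on their centre line; the grasp point (between the pads) lies 19 mm behind it (ctrl.grasp_offset is the distance from the TCP to the grasp point, in mm); z points along the fingers, y is the line along which they close (so a half turn about z gives the same grasp; the last joint's range is limited). The gripper opens to 88 mm and grips with 3 to 60 N. Pads are 20 mm wide; open, the fingers measure 115 mm over their backs; the gripper's body (75 mm by 178 mm) begins 61 mm behind the grasp point.
Start: joints at [1.215, 0.423, 1.63, -0, 1.089, -0.019], TCP at [206.511, 589.88, 222.675] pointing down, gripper open.
Joint ranges: [-3, 3], [-0.9, 2.11], [0.09, 2.58], [-1.31, 4.45], [0.11, 2.69], [-2.54, 2.54]. Speed limits (rad/s): [2.39, 2.39, 3.01, 3.14, 3.14, 3.14].

### API

Orientations are given as a rotation vector (axis times angle).
In Python, from workcell import ctrl, viewer, ticket, models gives the robot as it stands.
- The arm moves only by the tool play_rows, never from a script. Its arguments are lists of equal length, an entry for each row: "dp": the shift along the world's x, y, z in mm, a list of three; "yaw": the turn about the world's z in degrees. In form: {"dp": [[tx, ty, tz], ...], "yaw": [yaw, ...]}. A call has 1 to 8 rows; each row shifts and turns the commanded pose from where the row before left it; what a row does not reach is not made up. A row lasts 1/12 s, in which the tool goes at most 41.7 mm and 7.16 degrees, less where a joint would pass 70% of its speed; a pose out of reach is approached as far as the arm can. A call is refused whole if a number of a shift passes 41.7 or a number of a turn 7.16, either way. A call with a gripper value outside its range is refused whole. "gripper" is the closure, from 0 (fully open) to 1 (shut), set as the call begins (left out, the last holds). The fingers move at their own pace and stop on an object; the grip force is fixed at half the most. Time passes only in rows, so rows that do not move let the fingers close. It gives the time, the measured TCP pose, the force, the opening and the grip force at its end, in the units of the state.
- ctrl.get_obs(): the state, without advancing time (a new reading comes with each control period).
- viewer.get_image(name): name is "side" or "top"; returns a dict with "pixels" (420x560x3 uint8, red, green, blue), "range_z" (420x560 float32, mm along the optical axis (not along the pixel's ray), 0 where there is no reading), "fx", "fy", "cx", "cy" (pixels), "T" (4x4, takes a point from camera to world coordinates). Camera axes: x right, y up, looking along -z (the intrinsics and any distortion apply to the point x, -y, -z); pixel columns grow to the right and rows downward; lengths in mm; the calibration is good to about 2 mm. A picture is of the moment at which its call begins.
- ticket.close_job(): hands the job in; it is judged then, once.
Trained networks look in a picture, given as the dict that the camera call returned (one of the last four; its "shot" number tells which), for a name from the list of things; names that differ only in an ending like _2 or _b are one class to them, and where a whole thing is asked for, a point or a joint stands for the part that bears it (a point fixed in the world has none). Each returns a list of dicts, best first, with "conf" (0 to 1); they miss things now and then, are a little off and sometimes report something else, mostly with a low value. They report only what shows in the picture. A call takes as long as a camera call.
- models.look_for(picture, name): "bbox" ([centre column, centre row, width, height] in pixels, round what is visible of it).
- models.landmark_of(picture, name): "location" ([column, row] in pixels: a listed point, or the origin of a listed thing).
The state is a dict: "t": time; "qpos": joint angles; "qvel": joint speeds; "joint_torque": joint torques, N m; "ee_pos": TCP position; "orientation": TCP orientation; "ft_force": force on the tool from outside, world axes, zero at the start; "moment": the same for the moment, N m; "width": finger opening in mm; "grasp_force": force on a finger pad.
Only numpy, scipy, OpenCV 4.12 (cv2) and the standard library are available. Lean on these libraries where they do the work, as an engineer would, in place of code of your own. Each camera call takes 0.05 s, during which the arm holds its last target. There are 200 camera calls.

## Working session

There is one attempt and no reset: what is moved stays moved. The work goes in short steps, Python scripts to look and compute and a tool call to move; the robot and the scene stay as the last step left them, time stands still between calls to the robot, and variables do not carry over. Pictures are saved under pics/ and viewed, at most 10 in all, crops included, and the job is handed in when it is done.

Besides the shell and the picture viewer there is one more tool, called after "Call:" as name([rows], argument=value, ...), one row to a line, values as JSON. play_rows: Moves the arm, as the interface text tells. Its arguments: {"type":"object","properties":{"dp":{"type":"array"},"yaw":{"type":"array"},"gripper":{"type":"number"}},"required":["dp","yaw"]}

```bash
mkdir -p pics; cat > h.py <<'E'
import numpy as np, cv2
from workcell import ctrl, viewer, ticket, models
def w(p,u,v,z=None,d=None):
    r=np.array([(u-p["cx"])/p["fx"],-(v-p["cy"])/p["fy"],-1.0]);T=np.array(p["T"])
    if d is None and z is None:
        d=p["range_z"][int(round(v)),int(round(u))]
    if z is not None:
        a=T[:3,:3]@r; d=(z-T[2,3])/a[2]
    return T[:3,:3]@(r*d)+T[:3,3]
def save(p,n): cv2.imwrite("pics/"+n,cv2.cvtColor(p["pixels"],cv2.COLOR_RGB2BGR))
E
python3 - <<'E'
from h import *
np.set_printoptions(precision=1,suppress=True)
for n in("top","side"):
    p=viewer.get_image(n); save(p,n+"0.png"); print(n,[k for k in p], np.array(p["T"])[:3,3])
    for k,z in(("lever_pivot",130),("bin_top",98),("bail_bar",None),("lever_handle",130),("bail",None),("dust_box",0),("flask",0),("basket",0),("felt_wheel",100),("shell_blank",100)):
        for r in models.landmark_of(p,k)[:1]:
            u,v=r["location"]; print(k,round(r["conf"],2),np.array([u,v]),"z:",w(p,u,v,z) if z is not None else "","d:",w(p,u,v))
o=ctrl.get_obs();print(o)
E
```

```text
top ['pixels', 'range_z', 'fx', 'fy', 'cx', 'cy', 'T', 'shot'] [ 449.8  -21.1 1173.2]
lever_pivot 0.8 [292.9 191.5] z: [608.3 -62.3 130. ] d: [604.6 -61.4 154.2]
bin_top 0.7 [268.3 194. ] z: [606.9   2.2  98. ] d: [593.9   0.3 186.7]
bail_bar 0.51 [269.  191.9] z:  d: [606.   -0.5 141.2]
lever_handle 0.39 [290.1 195.4] z: [598.1 -54.9 130. ] d: [592.3 -53.6 171.1]
bail 0.7 [291.6 191.7] z:  d: [603.4 -57.9 159.1]
dust_box 0.78 [290.  199.7] z: [604.  -58.7   0. ] d: [589.9 -55.3 106.7]
flask 0.69 [110.6 248.9] z: [465.  458.4   0. ] d: [463.8 419.5  95.2]
basket 0.96 [442.7 240.1] z: [ 483.8 -496.1    0. ] d: [ 483.7 -495.3    2. ]
felt_wheel 0.53 [346.  176.6] z: [ 652.2 -206.2  100. ] d: [ 648.4 -202.8  119.7]
shell_blank 0.62 [350.1 206. ] z: [ 572.8 -215.   100. ] d: [ 571.3 -212.6  112.9]
side ['pixels', 'range_z', 'fx', 'fy', 'cx', 'cy', 'T', 'shot'] [ 265.9 -940.4 1051.4]
lever_pivot 0.67 [289.5 211.7] z: [593.8 -57.8 130. ] d: [593.9 -57.6 129.7]
bin_top 0.97 [287.4 205.5] z: [608.9   0.6  98. ] d: [587.4 -58.2 157.6]
bail_bar 0.63 [290.1 182.2] z:  d: [696.3 209.1  -1.6]
lev
[... 200 characters left out ...]
 2.9]
flask 0.96 [209.9 162.1] z: [453.7 426.5   0. ] d: [453.  421.5   3.8]
basket 0.56 [307.8 381.1] z: [ 475.1 -494.     0. ] d: [ 474.7 -494.8    1.9]
felt_wheel 0.66 [330.4 253. ] z: [ 652.1 -221.9  100. ] d: [ 646.1 -233.2  115. ]
shell_blank 0.49 [309.7 260.1] z: [ 589.2 -224.8  100. ] d: [ 587.8 -227.9  104.1]
{'t': 1.1, 'qpos': array([ 1.2,  0.4,  1.6,  0. ,  1.1, -0. ]), 'qvel': array([-0.,  0., -0., -0., -0., -0.]), 'joint_torque': array([ -0. , -54.5, -27.4,   0.1,   0. ,  -0. ]), 'ee_pos': array([206.5, 589.9, 222.7]), 'orientation': array([-0.5, -3.1,  0. ]), 'ft_force': array([-0.4,  0.8, -0.4]), 'moment': array([-0.,  0.,  0.]), 'grasp_force': 0.0, 'width': 87.67498645902594}
```

```bash
python3 - <<'E'
from h import *
np.set_printoptions(precision=2,suppress=True)
a=cv2.imread("pics/top0.png")[130:260,200:390];b=cv2.imread("pics/side0.png")[130:290,220:380]
c=np.hstack([cv2.resize(a,None,fx=2.2*1,fy=2.2,interpolation=2),np.zeros((286,1,3),np.uint8)])
b=cv2.resize(b,(375,375),interpolation=2);H=np.zeros((375,c.shape[1]+375,3),np.uint8);H[:286,:c.shape[1]]=c;H[:,c.shape[1]:]=b
cv2.imwrite("pics/m0.png",H)
for n in("top","side"):
    p=viewer.get_image(n);R=p["range_z"];v,u=np.mgrid[:420,:560]
    T=np.array(p["T"]);P=np.stack([(u-p["cx"])/p["fx"]*R,-(v-p["cy"])/p["fy"]*R,-R],-1)@T[:3,:3].T+T[:3,3]
    m=(R>0)&(np.abs(P[...,2]-99)<5)&(P[...,0]>450)&(P[...,0]<750)&(abs(P[...,1])<350)
    m=cv2.morphologyEx(m.astype(np.uint8),cv2.MORPH_OPEN,np.ones((3,3)))>0
    print(n,m.sum(),cv2.minAreaRect(P[m][:,:2].astype(np.float32)))
    m2=(R>0)&(P[...,2]>112)&(P[...,0]>450)&(P[...,0]<750)&(abs(P[...,1]+50)<120)
    Q=P[m2];C=p["pixels"][m2]
    red=(C[:,0]>120)&(C[:,1]<80)
    print("red",red.sum(),Q[red].mean(0),Q[red].min(0),Q[red].max(0))
    np.save(n+"Q.npy",np.hstack([Q,C]))
E
```

```text
top 5524 ((607.0463256835938, -75.61360168457031), (150.30860900878906, 345.1415100097656), 2.051069736480713)
red 18 [606.56 -54.26 199.67] [593.64 -58.94 156.7 ] [618.79 -52.46 204.8 ]
side 3128 ((606.6881103515625, -77.94868469238281), (150.7011260986328, 347.81646728515625), 2.2495603561401367)
red 8 [606.35 -56.96 184.23] [599.83 -60.21 156.36] [615.65 -53.55 201.88]
```

View pics/m0.png

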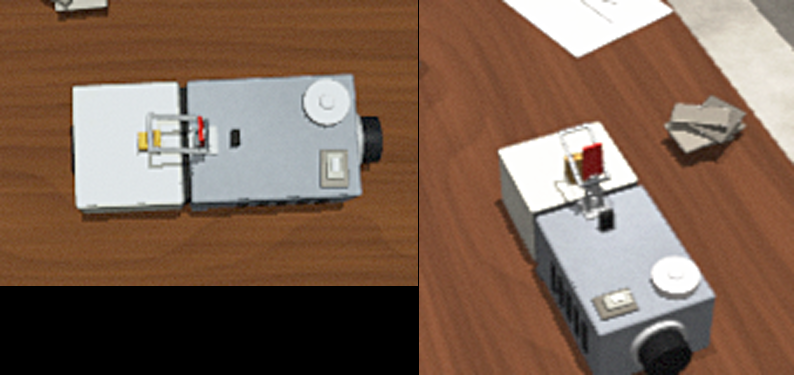

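```bash
python3 - <<'E'
from h import *
np.set_printoptions(precision=1,suppress=True)
R={}
for n in("top","side"):
    p=viewer.get_image(n)
    for k in("bail_bar","lever_pivot","bin_top","bail"):
        L=models.landmark_of(p,k)
        for r in L[:1]:
            a=w(p,*r["location"],d=1000);c=np.array(p["T"])[:3,3];R.setdefault(k,[]).append((c,(a-c)/np.linalg.norm(a-c)));print(n,k,r["conf"],np.array(r["location"]))
for k,v in R.items():
    if len(v)==2:
        (c1,d1),(c2,d2)=v;s=np.linalg.lstsq(np.c_[d1,-d2],c2-c1,rcond=None)[0];print(k,c1+s[0]*d1,c2+s[1]*d2)
for n in("top","side"):
    q=np.load(n+"Q.npy");print(n,len(q));print(q[np.argsort(q[:,1])].round(0).astype(int)[:90].tolist())
E
```

```text
top bail_bar 0.7 [271.4 192.4]
top lever_pivot 0.65 [291.9 191.7]
top bin_top 0.97 [267.5 196.5]
top bail 0.54 [293.9 193.5]
side bail_bar 0.57 [289.1 181.9]
side lever_pivot 0.61 [292.  209.6]
side bin_top 0.95 [285.9 206.3]
side bail 0.69 [294.4 214.5]
bail_bar [595.8  -7.5 199.9] [610.8 -11.  202.1]
lever_pivot [606.7 -59.5 137.2] [601.5 -58.3 136.3]
bin_top [600.9   4.5  92.7] [605.    3.6  93.3]
bail [604.3 -65.2 121. ] [606.2 -65.6 121.3]
top 334
[[602, -102, 123, 34, 31, 26], [615, -102, 126, 53, 53, 52], [605, -102, 126, 41, 38, 31], [612, -102, 129, 22, 24, 16], [607, -102, 129, 31, 30, 26], [609, -102, 129, 28, 35, 26], [599, -101, 131, 9, 13, 5], [605, -99, 125, 50, 51, 44], [610, -99, 127, 42, 40, 46], [615, -99, 130, 35, 35, 34], [602, -99, 129, 45, 41, 36], [612, -99, 132, 39, 44, 38], [607, -99, 131, 43, 45, 43], [599, -99, 132, 10, 15, 11], [612, -97, 128, 44, 45, 44], [615, -96, 129, 23, 26, 13], [610, -96, 128, 40, 40, 37], [607, -96, 128, 49, 49, 47], [604, -96, 128, 44, 42, 40], [602, -96, 128, 44, 40, 39], [599, -96, 128, 23, 25, 20], [598, -95, 115, 54, 59, 63],
[... 4108 characters left out ...]
65, 116, 78, 79, 79], [608, -65, 142, 87, 88, 88], [587, -65, 154, 227, 227, 225], [593, -65, 152, 135, 134, 136], [615, -65, 132, 99, 100, 102], [618, -65, 131, 121, 120, 118], [602, -64, 152, 101, 104, 109], [609, -64, 158, 121, 123, 121], [627, -64, 147, 175, 171, 159], [612, -64, 128, 88, 87, 87], [609, -64, 133, 92, 90, 92], [618, -64, 146, 161, 158, 149], [606, -64, 150, 110, 113, 117], [612, -64, 136, 84, 82, 85], [603, -64, 167, 103, 18, 15], [596, -64, 149, 115, 119, 121], [597, -64, 189, 110, 28, 28], [609, -63, 129, 92, 92, 91], [615, -63, 151, 143, 145, 144], [612, -63, 175, 108, 24, 16], [625, -63, 147, 114, 113, 110], [628, -63, 150, 213, 212, 204], [606, -63, 129, 96, 98, 97]]
```

```bash
python3 - <<'E'
import numpy as np
for n in("top","side"):
    q=np.load(n+"Q.npy");q=q[q[:,1]>-53];q=q[np.argsort(q[:,1])].round(0).astype(int);print(n,len(q));print(*[("%d,%d,%d%s"%(*r[:3],"*" if r[0+3]-r[5]>50 else "")) for r in q])
E
```

```text
top 239
619,-53,199* 593,-53,193 613,-53,202* 609,-53,201* 616,-53,203* 611,-53,202* 606,-53,203* 601,-53,201* 599,-53,201* 603,-52,204* 594,-52,201* 613,-52,124 596,-52,203* 595,-52,119 614,-52,136 598,-52,135 596,-52,135 623,-52,159 588,-51,154 585,-51,159 618,-50,202 596,-50,112 613,-50,125 614,-50,135 596,-49,134 626,-49,160 623,-49,160 587,-49,160 585,-49,162 623,-46,161 625,-46,162 585,-46,157 587,-46,162 623,-44,160 625,-44,162 585,-44,159 587,-44,163 623,-41,160 625,-41,163 584,-41,164 587,-41,165 625,-39,162 623,-39,162 585,-39,162 587,-38,166 625,-36,164 622,-36,166 589,-36,164 587,-36,165 584,-36,165 624,-34,167 622,-34,166 590,-34,162 587,-33,167 584,-33,165 627,-31,166 624,-31,168 621,-31,169 589,-31,165 584,-31,166 586,-31,169 627,-29,167 624,-29,167 622,-29,165 589,-28,163 586,-28,170 584,-28,170 627,-26,170 624,-26,171 621,-26,171 588,-26,172 586,-26,170 584,-26,169 627,-24,169 624,-24,172 621,-24,171 589,-23,170 586,-23,173 583,-23,173 626,-21,172 623,-21,174 621,-21,170 589,-21,169 586,-21,174 583,-21,175 626,-19,175 623,-19,175 621,-19,174 588,-18,174 585,-18,175 5
[... 2482 characters left out ...]
98,-9,117 594,-9,114* 583,-9,182 607,-9,113 608,-9,130* 621,-8,177 608,-8,141* 602,-8,131 595,-7,116* 609,-6,143* 587,-6,182 603,-5,141* 584,-5,182 622,-5,186 622,-5,178 600,-5,141 591,-4,183 626,-4,179 600,-4,144 598,-3,184 607,-3,185 620,-3,185 592,-2,185 594,-2,129 623,-2,179 611,-2,183 589,-2,182 607,-2,140* 604,-2,141* 583,-2,184 594,-1,115* 614,-1,185 620,-1,187 595,-1,183 618,0,183 596,0,186 602,0,180 618,0,187 595,0,130 595,0,122 608,0,186 602,0,184 590,1,184 593,1,186 605,1,186 612,1,184 587,1,180 615,1,179 587,1,184 595,2,116* 612,2,140* 606,2,181 584,3,184 600,3,183 616,5,184 610,5,137* 594,7,125 594,7,121 594,7,112 594,7,128* 595,8,132* 594,9,115 606,13,132 610,14,130* 597,15,130
```

```bash
python3 - <<'E'
from h import *
from scipy.spatial.transform import Rotation as R
o=ctrl.get_obs();M=R.from_rotvec(o["orientation"]).as_matrix();print(o["orientation"],M.round(3),np.degrees(np.arctan2(M[1,1],M[0,1])))
E
```

```text
[5.26476991e-01 3.09715476e+00 5.53322783e-06] [[-0.944  0.33   0.   ]
 [ 0.33   0.944  0.   ]
 [-0.     0.    -1.   ]] 70.70532323878179
```

Call:
play_rows([
  [0, 0, 37],
  [22, -33, 0],
  [22, -33, 0],
  [22, -33, 0],
  [22, -33, 0],
  [22, -33, 0],
  [22, -33, 0],
  [22, -33, 0],
], yaw=[0, -6.86, -6.86, -6.86, -6.86, -6.86, -6.86, -6.86], gripper=0)

```text
t: 2.37
ee_pos: [361.2, 357.3, 259.9]
orientation: [1.748, 2.61, 0.001]
ft_force: [0.0, -0.1, 0.1]
width: 87.8
grasp_force: 0.0
```

Call:
play_rows([
  [22, -33, 0],
  [22, -33, 0],
  [22, -33, 0],
  [22, -33, 0],
  [22, -33, 0],
  [22, -33, 0],
  [22, -33, 0],
  [22, -33, 0],
], yaw=[-6.86, -6.86, -6.86, 0, 0, 0, 0, 0])

```text
t: 3.03
ee_pos: [537.4, 93.0, 259.9]
orientation: [2.18, 2.261, 0.001]
ft_force: [0.6, -0.1, -0.4]
width: 87.7
grasp_force: 0.0
```

Call:
play_rows([
  [23, -32, 0],
  [23, -32, 0],
  [22, -32, 0],
  [0, 0, 0],
  [0, 0, 0],
], yaw=[0, 0, 0, 0, 0])

```text
t: 3.45
ee_pos: [605.1, -2.8, 259.3]
orientation: [-2.184, -2.258, 0.0]
ft_force: [-0.7, 0.4, -0.8]
width: 87.8
grasp_force: 0.0
```

Call:
play_rows([
  [-0.5, 2.5, -25],
  [0, 0, -25],
  [0, 0, -20],
  [0, 0, -16],
  [0, 0, 0],
], yaw=[0, 0, 0, 0, 0])

```text
t: 3.87
ee_pos: [600.9, 2.8, 170.4]
orientation: [-2.175, -2.26, 0.007]
ft_force: [-0.7, -0.3, -1.2]
width: 87.7
grasp_force: 0.0
```

```bash
python3 - <<'E'
from h import *
p=viewer.get_image("side");a=p["pixels"][150:250,240:340];b=viewer.get_image("top")["pixels"][140:240,230:330]
cv2.imwrite("pics/m1.png",cv2.cvtColor(cv2.resize(np.hstack([a,b]),None,fx=4,fy=4,interpolation=2),4))
E
```

```text
(no output)
```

View pics/m1.png

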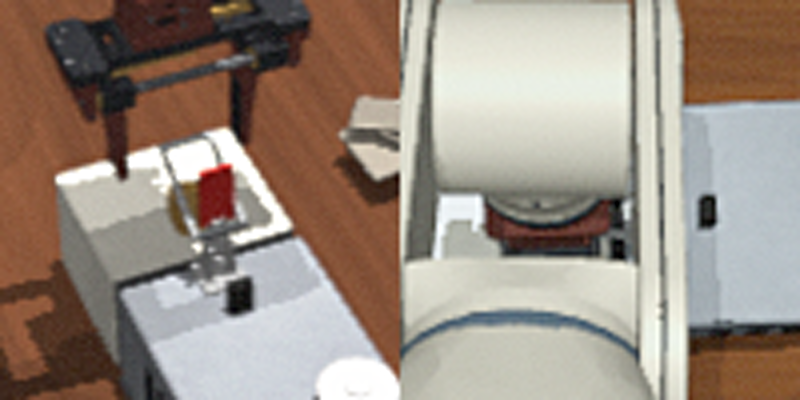

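The side view shows the fingers either side of the bail's bar (crop pixels ~(120,170) and (240,140), bar at ~(190,140)); the arm covers the latch in the top view.

Call:
play_rows([
  [0, 0, 0],
  [0, 0, 0],
], yaw=[0, 0])

```text
t: 4.13
ee_pos: [604.8, 1.8, 175.2]
orientation: [2.179, 2.261, 0.003]
ft_force: [-2.1, 0.1, 0.7]
width: 87.8
grasp_force: 0.0
```

Call:
play_rows([
  [0, -2, -2],
  [0, 0, 0],
  [0, 0, 0],
  [0, 0, 0],
  [0, 0, 0],
  [0, 0, 0],
  [0, 0, 0],
  [0, 0, 0],
], yaw=[0, 0, 0, 0, 0, 0, 0, 0], gripper=1)

```text
t: 4.8
ee_pos: [605.0, -0.6, 172.0]
orientation: [2.18, 2.261, 0.002]
ft_force: [3.7, 1.0, -1.2]
width: 43.0
grasp_force: 30.0
```

Call:
play_rows([
  [0.5, 2, -4],
  [0, 2, -5],
  [0, 2, -6],
  [0, 1.5, -7],
  [0, 1, -6],
  [0, 0.5, -6],
  [0, 0, 0],
  [0, 0, 0],
], yaw=[0, 0, 0, 0, 0, 0, 0, 0])

```text
t: 5.47
ee_pos: [604.8, 8.5, 136.9]
orientation: [-2.18, -2.262, -0.0]
ft_force: [4.2, 1.0, -0.4]
width: 43.0
grasp_force: 30.0
```

Call:
play_rows([
  [0, 0.5, -3],
  [0, 0.5, -3],
  [0, 0, -2],
  [0, 0, 0],
  [0, 0, 0],
], yaw=[0, 0, 0, 0, 0])

```text
t: 5.88
ee_pos: [604.7, 9.3, 129.6]
orientation: [2.18, 2.262, 0.0]
ft_force: [4.6, -1.8, 2.1]
width: 43.0
grasp_force: 30.0
```

```bash
python3 - <<'E'
from h import *
p=viewer.get_image("side");a=p["pixels"][170:240,255:325]
cv2.imwrite("pics/m2.png",cv2.cvtColor(cv2.resize(a,None,fx=8,fy=8,interpolation=2),4))
E
```

```text
(no output)
```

View pics/m2.png

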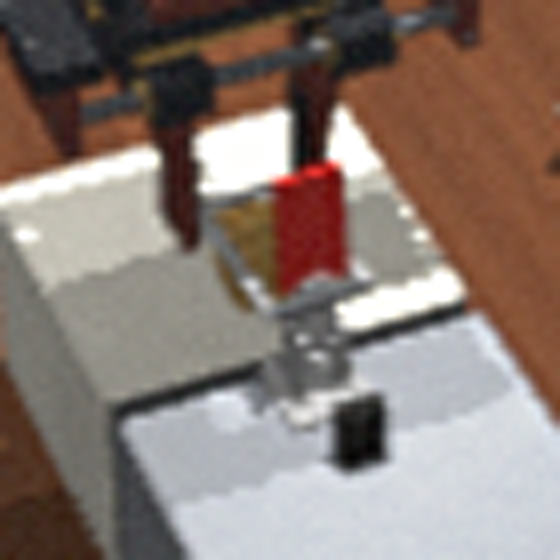

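The bail's bar shows at about (240,195) beyond the brass keeper (240,240), still gripped. I keep going down, gently.

Call:
play_rows([
  [0, 0, -1.5],
  [0, 0, -1.5],
  [0, 0, 0],
  [0, 0, 0],
], yaw=[0, 0, 0, 0])

```text
t: 6.27
ee_pos: [604.7, 9.4, 126.6]
orientation: [2.18, 2.262, 0.0]
ft_force: [4.6, -2.1, 1.3]
width: 43.1
grasp_force: 30.0
```

Call:
play_rows([
  [0, 0, -1],
  [0, 0, -1],
  [0, 0, 0],
], yaw=[0, 0, 0])

```text
t: 6.52
ee_pos: [604.7, 9.4, 124.6]
orientation: [2.18, 2.262, 0.0]
ft_force: [5.3, -2.1, 1.3]
width: 42.5
grasp_force: 30.0
```

Call:
play_rows([
  [0, 0, -1],
  [0, 0, 0],
  [0, 0, 0],
], yaw=[0, 0, 0])

```text
t: 6.77
ee_pos: [604.7, 9.4, 123.6]
orientation: [2.18, 2.262, 0.0]
ft_force: [5.0, -1.6, 1.8]
width: 42.7
grasp_force: 30.0
```

Call:
play_rows([
  [0, 0, -1],
  [0, 0, 0],
  [0, 0, 0],
], yaw=[0, 0, 0])

```text
t: 7.02
ee_pos: [604.6, 9.4, 122.5]
orientation: [2.18, 2.262, 0.0]
ft_force: [4.5, -1.4, 1.8]
width: 43.0
grasp_force: 30.0
```

Call:
play_rows([
  [0, 0, -0.7],
  [0, 0, 0],
  [0, 0, 0],
], yaw=[0, 0, 0])

```text
t: 7.27
ee_pos: [604.7, 9.4, 122.2]
orientation: [2.18, 2.262, 0.001]
ft_force: [4.1, -1.0, 4.6]
width: 42.7
grasp_force: 30.0
```

Call:
play_rows([
  [0, 0, -0.7],
  [0, 0, 0],
  [0, 0, 0],
], yaw=[0, 0, 0])

```text
t: 7.52
ee_pos: [604.7, 9.4, 122.1]
orientation: [2.18, 2.262, 0.001]
ft_force: [1.0, -1.7, 9.5]
width: 42.9
grasp_force: 30.0
```

Call:
play_rows([
  [0, 0, 0.8],
  [0, -2, 0],
  [0, -2, 0],
  [0, -2, 0],
  [0, 0, 0],
], yaw=[0, 0, 0, 0, 0])

```text
t: 7.93
ee_pos: [604.8, 4.5, 122.1]
orientation: [-2.18, -2.261, -0.003]
ft_force: [6.1, 4.5, 3.5]
width: 42.8
grasp_force: 30.0
```

Call:
play_rows([
  [0, -1, 0],
  [0, -1, 0],
  [0, 0, 0],
], yaw=[0, 0, 0])

```text
t: 8.18
ee_pos: [604.9, 2.7, 122.1]
orientation: [-2.18, -2.261, -0.003]
ft_force: [6.0, 3.9, 3.0]
width: 42.6
grasp_force: 30.0
```

Call:
play_rows([
  [0, -1, 0],
  [0, 0, 0],
  [0, 0, 0],
], yaw=[0, 0, 0])

```text
t: 8.43
ee_pos: [604.9, 1.7, 122.1]
orientation: [-2.18, -2.261, -0.003]
ft_force: [5.4, 4.9, 4.3]
width: 42.9
grasp_force: 30.0
```

Call:
play_rows([
  [0, -1, 0],
  [0, 0, 0],
  [0, 0, 0],
], yaw=[0, 0, 0])

```text
t: 8.68
ee_pos: [605.0, 0.8, 122.0]
orientation: [-2.18, -2.261, -0.003]
ft_force: [5.7, 5.2, 3.4]
width: 43.1
grasp_force: 30.0
```

Call:
play_rows([
  [0, -1, 0],
  [0, 0, 0],
  [0, 0, 0],
], yaw=[0, 0, 0])

```text
t: 8.93
ee_pos: [605.0, -0.1, 122.0]
orientation: [-2.18, -2.261, -0.004]
ft_force: [6.4, 5.7, 1.9]
width: 42.6
grasp_force: 30.0
```

Call:
play_rows([
  [0, -0.8, 0],
  [0, 0, 0],
  [0, 0, 0],
], yaw=[0, 0, 0])

```text
t: 9.18
ee_pos: [605.0, -0.5, 121.9]
orientation: [-2.18, -2.261, -0.004]
ft_force: [6.4, 8.6, 1.7]
width: 42.7
grasp_force: 30.0
```

Call:
play_rows([
  [0, -0.5, 0],
  [0, 0, 0],
  [0, 0, 0],
], yaw=[0, 0, 0])

```text
t: 9.43
ee_pos: [605.0, -0.7, 121.9]
orientation: [-2.18, -2.26, -0.005]
ft_force: [5.9, 9.0, 2.0]
width: 43.0
grasp_force: 30.0
```

```bash
python3 - <<'E'
from h import *
p=viewer.get_image("side");a=p["pixels"][170:240,255:325]
cv2.imwrite("pics/m3.png",cv2.cvtColor(cv2.resize(a,None,fx=8,fy=8,interpolation=2),4))
E
```

```text
(no output)
```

View pics/m3.png

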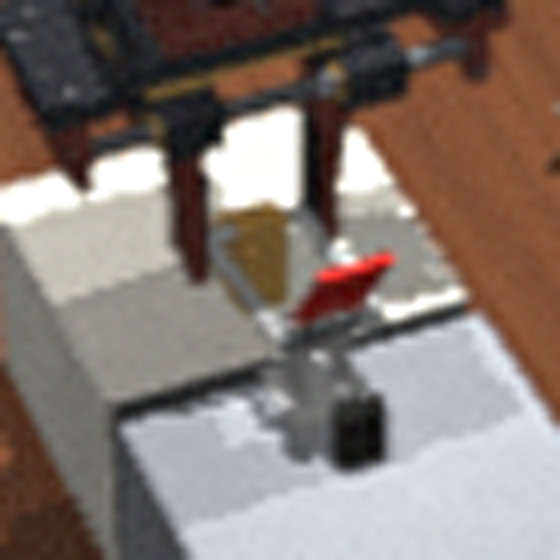

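The lever has swung back, its handle top at about (345,270). The bar is hidden under the brass lip at (255,230), so it looks hooked. I let go and rise.

Call:
play_rows([
  [0, 0.8, 0],
  [0, 0, 0],
  [0, 0, 0],
  [0, 0, 0],
  [0, 0, 0],
], yaw=[0, 0, 0, 0, 0], gripper=0)

```text
t: 9.9
ee_pos: [603.5, -2.3, 121.5]
orientation: [-2.18, -2.26, 0.002]
ft_force: [0.4, -0.4, 0.1]
width: 72.8
grasp_force: 0.0
```

Call:
play_rows([
  [0, 0, 15],
  [0, 0, 30],
  [0, 0, 35],
  [0, 0, 30],
  [0, 0, 0],
], yaw=[0, 0, 0, 0, 0], gripper=1)

```text
t: 10.32
ee_pos: [607.6, -2.4, 238.3]
orientation: [2.176, 2.257, 0.01]
ft_force: [0.9, 0.1, 0.1]
width: 46.1
grasp_force: 0.0
```

```bash
python3 - <<'E'
from h import *
for n in("side","top"):
    p=viewer.get_image(n);R=p["range_z"];v,u=np.mgrid[:420,:560]
    T=np.array(p["T"]);P=np.stack([(u-p["cx"])/p["fx"]*R,-(v-p["cy"])/p["fy"]*R,-R],-1)@T[:3,:3].T+T[:3,3]
    C=p["pixels"].astype(int)
    m=(C[...,0]-C[...,1]>70)&(C[...,0]-C[...,2]>70)&(R>0)&(P[...,0]>560)&(P[...,0]<650)&(abs(P[...,1]+60)<90)&(P[...,2]>115)
    Q=P[m];Q=Q[np.argsort(Q[:,1])];print(n,len(Q),Q.round(0).astype(int).tolist())
    if n=="side":
        m=(R>0)&(P[...,2]>118)&(P[...,2]<200)&(P[...,0]>575)&(P[...,0]<635)&(abs(P[...,1]+15)<45)
        Q=P[m];print(Q[np.argsort(Q[:,1])].round(0).astype(int).tolist())
        cv2.imwrite("pics/m4.png",cv2.cvtColor(cv2.resize(p["pixels"][170:240,255:325],None,fx=8,fy=8,interpolation=2),4))
E
```

```text
side 26 [[613, -98, 193], [602, -97, 193], [617, -97, 195], [614, -97, 196], [596, -96, 191], [608, -96, 194], [605, -96, 191], [611, -96, 192], [596, -95, 193], [600, -95, 192], [609, -94, 188], [621, -94, 192], [618, -94, 189], [612, -94, 194], [606, -94, 192], [603, -93, 185], [600, -93, 186], [612, -93, 186], [601, -91, 192], [605, -90, 189], [599, -88, 174], [609, -87, 173], [613, -84, 170], [608, -81, 165], [599, -81, 164], [612, -79, 162]]
[[598, -59, 137], [595, -59, 133], [615, -57, 121], [590, -57, 142], [596, -57, 119], [596, -56, 135], [588, -53, 139], [597, -52, 135], [588, -52, 141], [586, -50, 141], [587, -48, 135], [587, -48, 143], [585, -44, 140], [585, -44, 143], [589, -42, 140], [584, -40, 140], [626, -37, 140], [623, -36, 140], [588, -35, 138], [585, -35, 139], [624, -33, 141], [621, -32, 142], [621, -31, 145], [587, -30, 138], [584, -29, 135], [585, -27, 137], [586, -25, 139], [627, -25, 138], [622, -22, 140], [584, -22, 137], [622, -22, 136], [626, -20, 138], [588, -19, 137], [586, -16, 135], [624, -16, 138], [621, -15, 134], [599, -14, 141], [599, -14, 132], [5
[... 928 characters left out ...]
3, -4, 143], [606, -4, 138], [623, -3, 136], [600, -3, 140], [607, -3, 142], [600, -3, 144], [619, -3, 133], [594, -3, 133], [594, -2, 124], [598, -2, 139], [588, -2, 134], [594, -1, 140], [591, -1, 136], [591, 0, 132], [617, 0, 135], [621, 0, 134], [598, 1, 141], [586, 1, 133], [595, 1, 133], [615, 1, 139], [596, 3, 124], [609, 5, 138], [593, 5, 122], [613, 6, 136], [596, 12, 128], [609, 12, 132], [600, 14, 129], [598, 16, 128]]
top 15 [[612, -102, 127], [610, -102, 127], [604, -102, 128], [607, -102, 129], [620, -95, 190], [605, -95, 189], [617, -95, 192], [615, -94, 193], [610, -94, 193], [598, -94, 191], [607, -94, 193], [600, -94, 192], [612, -94, 194], [602, -94, 195], [595, -94, 195]]
```

View pics/m4.png

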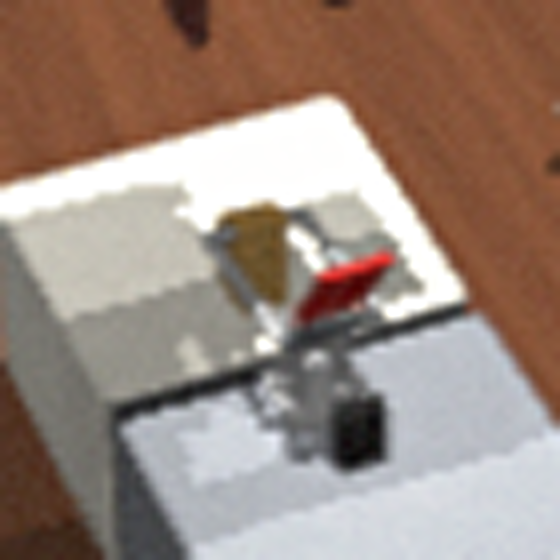

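Bail bar at y≈0, z≈134, on the slot floor under the lip. The handle top at (y −95, z 193) gives a lever angle of ≈0.52 rad. Next: bring the closed fingers to the handle's keeper side.

Call:
play_rows([
  [1, -20, 0],
  [1, -20, 0],
  [0, -20, -10],
  [0, 0, -20],
  [0, 0, -15],
  [0, 0, 0],
  [0, 0, 0],
  [0, 0, 0],
], yaw=[0, 0, 0, 0, 0, 0, 0, 0], gripper=1)

```text
t: 11.08
ee_pos: [606.3, -62.0, 186.7]
orientation: [-2.179, -2.261, 0.001]
ft_force: [-0.6, -0.3, 0.5]
width: 0.8
grasp_force: 0.0
```

Call:
play_rows([
  [0.5, -4, -1.5],
  [0, -4, -1],
  [0, -3, -1],
  [0, 0, 0],
  [0, 0, 0],
], yaw=[0, 0, 0, 0, 0])

```text
t: 11.5
ee_pos: [607.1, -73.4, 183.8]
orientation: [2.181, 2.261, 0.0]
ft_force: [-0.2, 0.8, 1.1]
width: -0.0
grasp_force: 0.0
```

Call:
play_rows([
  [0, -2, 0],
  [0, -1, 0],
  [0, 0, 0],
], yaw=[0, 0, 0])

```text
t: 11.75
ee_pos: [607.0, -76.0, 183.6]
orientation: [-2.18, -2.261, -0.001]
ft_force: [0.5, 0.7, 0.3]
width: 0.7
grasp_force: 0.7
```

Call:
play_rows([
  [0, -3, -1.5],
  [0, -2, -1.5],
  [0, -2, -1],
  [0, 0, 0],
], yaw=[0, 0, 0, 0])

```text
t: 12.08
ee_pos: [607.1, -83.3, 179.3]
orientation: [-2.181, -2.262, -0.0]
ft_force: [0.8, 2.4, 0.4]
width: 0.4
grasp_force: 1.0
```

Call:
play_rows([
  [0, -2, -1.5],
  [0, -2, -1.5],
  [0, 0, 0],
], yaw=[0, 0, 0])

```text
t: 12.33
ee_pos: [607.1, -87.4, 176.3]
orientation: [2.18, 2.262, 0.0]
ft_force: [1.3, 2.4, -0.2]
width: 0.2
grasp_force: 1.1
```

Call:
play_rows([
  [0, -2, -1.7],
  [0, -2, -1.8],
  [0, 0, 0],
], yaw=[0, 0, 0])

```text
t: 12.58
ee_pos: [607.0, -91.4, 172.8]
orientation: [2.18, 2.262, -0.0]
ft_force: [-0.2, 2.1, 1.6]
width: 0.4
grasp_force: 1.1
```

```bash
python3 - <<'E'
from h import *
p=viewer.get_image("side");R=p["range_z"];v,u=np.mgrid[:420,:560]
T=np.array(p["T"]);P=np.stack([(u-p["cx"])/p["fx"]*R,-(v-p["cy"])/p["fy"]*R,-R],-1)@T[:3,:3].T+T[:3,3]
C=p["pixels"].astype(int)
m=(C[...,0]-C[...,1]>70)&(C[...,0]-C[...,2]>70)&(R>0)&(P[...,0]>560)&(P[...,0]<650)&(abs(P[...,1]+60)<90)&(P[...,2]>115)
Q=P[m];Q=Q[np.argsort(Q[:,1])];print(len(Q),Q.round(0).astype(int).tolist())
cv2.imwrite("pics/m5.png",cv2.cvtColor(cv2.resize(p["pixels"][170:240,255:325],None,fx=8,fy=8,interpolation=2),4))
E
```

```text
16 [[608, -119, 183], [610, -113, 181], [619, -113, 178], [607, -113, 178], [596, -112, 178], [614, -112, 179], [599, -112, 180], [608, -111, 181], [605, -111, 177], [617, -111, 177], [600, -110, 174], [603, -110, 177], [597, -110, 179], [607, -107, 177], [597, -101, 171], [596, -97, 168]]
```

View pics/m5.png

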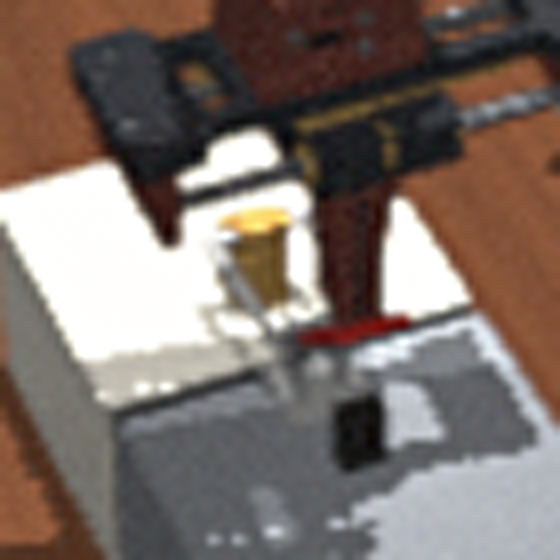

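Handle top at (y −112, z 178) → lever ≈0.84 rad. The push is 2.7 N and the wires still run to the keeper at (230,250), so the bin is being drawn in. I continue over centre.

Call:
play_rows([
  [0, -3, -3.5],
  [0, -3, -4],
  [0, -3, -4.5],
  [0, 0, 0],
], yaw=[0, 0, 0, 0])

```text
t: 12.97
ee_pos: [606.7, -101.0, 160.1]
orientation: [-2.18, -2.261, 0.001]
ft_force: [0.3, -0.2, 1.4]
width: 0.6
grasp_force: 0.4
```

Call:
play_rows([
  [0, -2, -4],
  [0, -2, -4],
  [0, -1.5, -4],
  [0, 0, 0],
], yaw=[0, 0, 0, 0])

```text
t: 13.3
ee_pos: [606.3, -106.1, 147.9]
orientation: [-2.18, -2.261, 0.002]
ft_force: [0.2, 0.7, 0.4]
width: 0.3
grasp_force: 0.1
```

Call:
play_rows([
  [0, -1, -4],
  [0, -1, -4],
  [0, 0, -3],
  [0, 0, -2],
  [0, 0, 0],
], yaw=[0, 0, 0, 0, 0])

```text
t: 13.72
ee_pos: [606.6, -107.5, 135.4]
orientation: [-2.18, -2.261, 0.001]
ft_force: [0.1, 0.8, -0.0]
width: 0.4
grasp_force: 0.0
```

Call:
play_rows([
  [0, 0, -1],
  [0, 0, -1],
  [0, 0, 0],
], yaw=[0, 0, 0])

```text
t: 13.97
ee_pos: [607.0, -107.6, 134.0]
orientation: [-2.18, -2.262, -0.0]
ft_force: [-0.0, -0.2, 0.2]
width: 0.4
grasp_force: 0.0
```

Call:
play_rows([
  [0, 0, -1],
  [0, 0, 0],
  [0, 0, 0],
], yaw=[0, 0, 0])

```text
t: 14.22
ee_pos: [607.0, -107.6, 133.1]
orientation: [2.18, 2.262, 0.0]
ft_force: [0.3, 0.6, 0.4]
width: 0.3
grasp_force: 0.0
```

Call:
play_rows([
  [0, 0, -1],
  [0, 0, 0],
  [0, 0, 0],
], yaw=[0, 0, 0])

```text
t: 14.47
ee_pos: [607.2, -107.6, 132.8]
orientation: [2.18, 2.262, 0.0]
ft_force: [-1.3, 0.1, 5.5]
width: 0.4
grasp_force: 2.8
```

Call:
play_rows([
  [0, 0, -0.8],
  [0, 0, 0],
  [0, 0, 0],
], yaw=[0, 0, 0])

```text
t: 14.72
ee_pos: [607.2, -107.6, 132.7]
orientation: [2.18, 2.261, 0.001]
ft_force: [-4.7, 0.1, 11.5]
width: 0.9
grasp_force: 5.5
```

Call:
play_rows([
  [0, 0, 5],
  [0, 0, 30],
  [0, 0, 40],
  [0, 30, 40],
  [0, 40, 0],
  [0, 40, 0],
  [0, 40, 0],
  [0, 0, 0],
], yaw=[0, 0, 0, 0, 0, 0, 0, 0])

```text
t: 15.38
ee_pos: [606.9, 43.2, 240.2]
orientation: [-2.175, -2.266, -0.003]
ft_force: [-0.0, -0.8, 0.4]
width: 0.2
grasp_force: 0.0
```

```bash
python3 - <<'E'
from h import *
p=viewer.get_image("side");R=p["range_z"];v,u=np.mgrid[:420,:560]
T=np.array(p["T"]);P=np.stack([(u-p["cx"])/p["fx"]*R,-(v-p["cy"])/p["fy"]*R,-R],-1)@T[:3,:3].T+T[:3,3]
C=p["pixels"].astype(int)
m=(C[...,0]-C[...,1]>60)&(C[...,0]-C[...,2]>60)&(R>0)&(abs(P[...,0]-606)<20)&(P[...,1]>-140)&(P[...,1]<-70)
Q=P[m];Q=Q[np.argsort(Q[:,1])];print(len(Q),Q.round(0).astype(int).tolist())
m=(R>0)&(P[...,2]>118)&(P[...,2]<150)&(P[...,0]>575)&(P[...,0]<635)&(abs(P[...,1]-2)<22)
Q=P[m];print(Q[np.argsort(Q[:,1])].round(0).astype(int).tolist())
cv2.imwrite("pics/m6.png",cv2.cvtColor(cv2.resize(p["pixels"][170:270,255:355],None,fx=6,fy=6,interpolation=2),4))
E
```

```text
125 [[601, -131, 131], [598, -131, 131], [619, -131, 131], [604, -130, 136], [619, -130, 135], [616, -130, 131], [623, -130, 133], [598, -129, 133], [611, -129, 129], [608, -129, 129], [602, -129, 132], [596, -128, 133], [608, -128, 132], [605, -127, 129], [615, -127, 129], [612, -127, 130], [602, -127, 134], [599, -127, 134], [615, -126, 132], [606, -125, 135], [613, -125, 132], [616, -124, 134], [622, -124, 132], [619, -123, 128], [595, -123, 133], [604, -123, 133], [598, -123, 131], [611, -122, 134], [611, -122, 129], [608, -121, 134], [614, -121, 132], [602, -121, 132], [596, -121, 134], [614, -121, 135], [621, -120, 128], [621, -119, 131], [600, -119, 131], [609, -119, 135], [621, -118, 135], [594, -117, 135], [603, -117, 132], [607, -116, 130], [619, -116, 129], [601, -115, 131], [616, -115, 133], [598, -115, 132], [620, -114, 131], [614, -114, 130], [602, -114, 133], [614, -113, 132], [611, -113, 134], [608, -113, 130], [605, -113, 131], [608, -113, 134], [621, -112, 133], [605, -112, 135], [618, -112, 134], [599, -112, 132], [606, -110, 137], [616, -110, 133], [597, -109, 130
[... 1839 characters left out ...]
126], [597, -11, 139], [607, -11, 128], [623, -11, 130], [604, -11, 129], [604, -11, 124], [585, -10, 135], [595, -10, 143], [607, -10, 139], [620, -10, 134], [627, -9, 132], [582, -9, 135], [595, -9, 134], [595, -8, 129], [617, -8, 134], [595, -8, 137], [583, -7, 137], [608, -7, 140], [586, -7, 136], [595, -7, 124], [605, -7, 141], [593, -6, 137], [599, -6, 138], [593, -6, 132], [612, -6, 138], [622, -6, 135], [618, -6, 136], [603, -5, 141], [625, -5, 133], [596, -5, 142], [600, -4, 140], [590, -3, 131], [613, -3, 139], [603, -3, 142], [607, -2, 140], [591, -1, 133], [611, -1, 138], [624, -1, 134], [596, 3, 119], [597, 7, 128], [598, 10, 129], [595, 10, 126], [596, 12, 128], [606, 13, 128]]
```

View pics/m6.png

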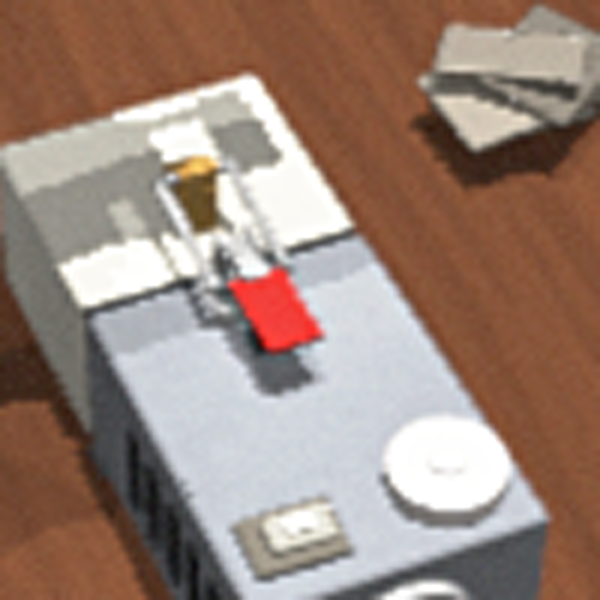

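The handle lies flat (z ≈132) at (275,310), and the bail loops under the keeper's lip at (195,165). The keeper has moved ≈4 mm towards the housing, the wheel and shell piece haven't moved, and the arm is clear.

```bash
python3 -c "
from h import *
print(ticket.close_job())"
```

```text
the job is handed in; nothing more can be done
None
```

I hooked the latch under the keeper's lip and pressed the lever fully down. By the camera the keeper moved about 4 mm towards the housing, so the bin looks drawn onto its seal. The arm is clear of everything and the job is handed in; no verdict came back.

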